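Hold the guide pin over the spring, ready to enter

ROBOT

A 6-joint arm with a two-finger parallel gripper is mounted at the origin on the work surface. World frame = base frame: x ahead of the robot, y to its left, z up, the work surface at z = 0. Lengths are in m, angles in degrees, forces in N, time in s.
With the tool pointing down it reaches from about 0.325 to 0.85 m from the base axis. Payload 15.5 kg.
Tool frame: the origin (TCP) lies at the very end of the fingers, on their centre line; the grasp point (between the pads) lies arm.grip_depth behind it (arm.grip_depth is the distance from the TCP to the grasp point, in m); z points along the fingers, y is the direction in which the jaws open and shut (so a half turn about z gives the same grasp; the last joint's range is limited). The gripper opens to 91 mm and grips with 3 to 60 N. Pads are 32 mm wide; open, the fingers measure 118 mm over their backs; the gripper's body (76 mm by 178 mm) begins 60 mm behind the grasp point.
Start: joints at [67.007, 28.281, 77.091, -0, 74.628, -5.472], TCP at [0.188, 0.596, 0.214] pointing down, gripper open.
Joint ranges: [-166.48, 166.48], [-47.26, 123.95], [12.59, 153.08], [-70.14, 250.14], [6.76, 159.57], [-176.63, 176.63]. Speed limits (degrees/s): [108.29, 108.29, 147.25, 172.46, 172.46, 172.46].

INTERFACE

Orientations are given as a 3x3 rotation matrix whose columns are the frame's x, y, z axes.
In Python, from rig import arm gives the robot as it stands. Calls block until the motion is done:
- arm.move_to(position, orientation): joint-space move of the TCP to a pose.
- arm.move_l(position, orientation=None, feed=0.15): straight line of the TCP; orientation=None keeps the orientation; feed is the mean speed in m/s.
- arm.move_joints(angles): joint-space move.
- arm.grip(opening): finger opening in m; the grip force is fixed at half the most; returns when the fingers have stopped.
- arm.sleep(seconds).
- arm.solve_ik(position, orientation): joint angles nearest the present ones, or None.
- arm.snapshot(name): name is "side" or "top" or "wrist"; returns the picture (480x640x3 uint8, red, green, blue); there is no depth.
- arm.get_calibration(name): a dict with "intrinsics" (3x3 intrinsics, pixels), "cam_to_world" (4x4, takes a point from camera to world coordinates). Camera axes: x right, y down, z forward; pixel columns grow to the right and rows downward; lengths in m; the calibration is good to about 2 mm. The wrist camera is an equidistant fisheye: a pixel r from the principal point sees the ray r / f radians off the axis. A picture is of the moment at which its call begins: read the wrist's pose just before it. get_calibration takes no time and is no camera call; for the wrist camera it gives the pose at the moment of the call.
A pose or a line that the arm cannot do raises arm.Unreachable and nothing moves.
- arm.sign_off(): hands the job in, once; it reports no verdict.
Readings, each from a call of its own:
- arm.current_t(): time.
- arm.current_joint_positions(): joint angles.
- arm.current_dq(): joint speeds.
- arm.current_tau(): joint torques, N m.
- arm.current_ee_pos(): TCP position.
- arm.current_tool_rot(): TCP orientation.
- arm.current_force(): force on the tool from outside, world axes, zero at the start.
- arm.current_torque(): the same for the moment, N m.
- arm.current_width(): finger opening in m.
Only numpy, scipy, OpenCV 4.12 (cv2) and the standard library are available. Lean on these libraries where they do the work, as an engineer would, in place of code of your own. Each camera call takes 0.05 s, during which the arm holds its last target. There are 200 camera calls.

TASK

On the spring-setting fixture, first push the carriage with the standing spring fully home against its end stop. Then take the guide pin that fits inside the spring (the slim one) from the rack, carry it over the top of the upright guard (not round its ends, and without touching the guard), and finish holding it upright, nose down, centred over the spring's open top with its nose about 10 mm above it, touching nothing: the program ends with the pin still in the gripper, and the pin must not press on the spring or carriage. Leave the other pin and everything else on the bench where it is.

Things in the scene. Friction and masses are not known exactly. Their poses are not given: they have to be found in the camera images.
- push_plate (a point): Centre of the flat near face of the carriage's push plate, a dark upright steel plate 44 mm wide, 8 mm thick, standing 47 mm above the carriage deck (world z 35 to 82 mm; this point is at 65 mm). Its x axis is level, along the slide, and points the way the carriage must be pushed (from the plate towards the spring and the end stop). The plate's far face is 33 mm from the ring that holds the spring's foot. There is free room in front of the near face.
- spring_mouth (a point): Centre of the open top of the stiff steel coil spring standing upright in the carriage: outer diameter 34 mm, bore 24 mm, 55 mm tall, top at world z 90 mm. It rides with the carriage, 65 mm beyond the push plate's near face. Its x axis is the slide direction, as for push_plate.
- carriage (a joint): How far the carriage has slid along its rails, m: 0 = nearest the robot side of the fixture, 0.070 = fully home against the stop block, a dark block across the far end of the bed. It drags with about 4 N and stays where it is left. The stop is rigid: stop pushing when the force rises well over the drag.
- fixture: Grey bed plate of the spring-setting fixture, fixed to the bench, 260 x 120 mm, x along the slide towards the stop; origin under its centre on the bench. Bed 12 mm thick, rails to 20 mm, end stop block to 48 mm high. The carriage deck is 110 x 96 mm, top at z 35 mm.
- guard: Fixed upright sheet-metal guard standing between the rack and the fixture: 280 mm long along its x, 4 mm thick (12 mm at the rim), top at 120 mm; feet 50 mm across. Origin on the bench under its centre, z up.
- rack: Fixed grey plastic rack block, 70 x 160 x 30 mm (x, y, z), origin under its centre, with two holes 14 mm wide, 20 mm deep, at y = -40 and +40 mm; a pin stands in each, either way round. It stands on one side of the guard and the fixture on the other, either way round.
- slim_pin_mid (a point): Middle (half-way up, on the axis) of the slim guide pin, loose, steel, upright in the rack, 82 mm tall overall, about 0.2 kg: nose 12 mm diameter x 15 mm (its lower 15 mm, in the rack's hole, the shoulder above it resting on the rack's top at z 30 mm), shank 18 mm diameter x 35 mm, dark head 24 mm diameter x 32 mm at the top to grip (head's middle 25 mm above this point). z axis along the pin, up towards the head.
- slim_pin_tip (a point): Nose end of the slim pin, on its axis, 41 mm below slim_pin_mid. z axis as slim_pin_mid.
- slim_pin: The slim pin itself; origin at its nose end, as slim_pin_tip.
- stout_pin_mid (a point): Middle of the other, stout guide pin in the rack's other hole: like the slim one with the same height, nose and head, but its shank is 30 mm diameter, too thick for the spring. Leave it.
- oil_tin_mid (a point): Middle of a loose oil tin, 56 mm diameter, 90 mm tall. Leave it.
- ring_gauge_mid (a point): Middle of a loose steel ring gauge lying flat, 60 mm diameter, 18 mm thick. Leave it.
- loose_spring_mid (a point): Middle of a loose coil spring standing on the bench, 34 mm diameter, 55 mm tall. Leave it.
There are look-alikes about, which are no part of the job. What is shaped like the slim_pin but yellow is not meant.

How it is judged (in metres and radians):
On the way, in this order (a step that is already met when the one before it is completed fails the run):
1. the carriage is fully home against its stop (within 3 mm), the slim pin still in the rack (value of joint carriage above 0.067 m and distance of slim_pin_mid from where it was at the start of the episode below 0.012 m), for 0.2 s.
2. the slim pin, held, passes over the guard with its nose above the guard's top (z of slim_pin_tip in the frame of guard above 0.12 m and y of slim_pin_tip in the frame of guard between -0.04 and 0.04 m and x of slim_pin_tip in the frame of guard between -0.14 and 0.14 m and contact force between slim_pin and the fingers above 1 N), for 0.02 s.
At the end, for the whole second after the job is handed in: Carriage within 3 mm of its stop; slim pin held still in the fingers, upright within 0.1 rad, nose 3 to 20 mm above the spring's top and within 5 mm of its axis, touching nothing else; the other pin, tin, ring gauge and loose spring within 15 mm of their starts (value of joint carriage above 0.067 m and z of slim_pin_tip in the frame of spring_mouth between 0.003 and 0.02 m and horizontal distance between slim_pin_tip and spring_mouth below 0.005 m and angle between slim_pin_tip's own z axis and vertical below 0.1 rad and contact force between slim_pin and the fingers above 1 N and contact force between slim_pin and fixture below 0.1 N and contact force between slim_pin and guard below 0.1 N and contact force between slim_pin and rack below 0.1 N and linear speed of slim_pin below 0.02 m/s and not (distance of stout_pin_mid from where it was at the start of the episode above 0.015 m) and not (distance of oil_tin_mid from where it was at the start of the episode above 0.015 m) and not (distance of ring_gauge_mid from where it was at the start of the episode above 0.015 m) and not (distance of loose_spring_mid from where it was at the start of the episode above 0.015 m)); the arm keeps its last pose, push and grip.
It fails at once if a bystander (other pin, oil tin, ring gauge, loose spring) is displaced more than 15 mm (distance of any of stout_pin_mid, oil_tin_mid, ring_gauge_mid, loose_spring_mid from where it was at the start of the episode above 0.015 m).
It fails at once if the guard is touched (over 2 N) (contact force between guard and anything else above 2 N).
It fails at once if the pin presses on the spring, carriage or fixture (over 2 N) (contact force between slim_pin and fixture above 2 N).
It also fails if it takes over 64 s, if anything falls off the work surface, if the arm or the gripper's body presses on something with over 40 N, if the wrist force passes 120 N, or if a joint passes its speed limit or range.

## Working session

There is one attempt and no reset: what is moved stays moved. The work goes in short steps, each a Python script; the robot and the scene stay as the last script left them, time stands still between calls to the robot, and variables do not carry over. Pictures are saved under pics/ and viewed, about 8 in all and at most 12, crops included, and the job is handed in when it is done.

```bash
mkdir -p pics
python3 - <<'E'
from rig import arm
import cv2
for n in("top","side"):
    cv2.imwrite(f"pics/{n}0.png",arm.snapshot(n)[:,:,::-1]); c=arm.get_calibration(n); print(n,c["intrinsics"],c["cam_to_world"])
print(arm.current_t(),arm.grip_depth,arm.current_tool_rot())
E
```

```text
top [[453.48652851   0.         314.65551866]
 [  0.         453.48652851 237.77872527]
 [  0.           0.           1.        ]] [[-0.02667225 -0.9877119   0.15399287  0.42138752]
 [-0.99953454  0.02406893 -0.0187455   0.02895652]
 [ 0.01480871 -0.15442117 -0.98789413  1.13353701]
 [ 0.          0.          0.          1.        ]]
side [[616.94437894   0.         303.81523585]
 [  0.         616.94437894 253.73127855]
 [  0.           0.           1.        ]] [[-0.98861533 -0.09954135  0.11283282  0.38966327]
 [-0.14932164  0.55678476 -0.81712532  1.42410152]
 [ 0.01851416 -0.824671   -0.56530963  1.05028953]
 [ 0.          0.          0.          1.        ]]
0.1 0.0188 [[-9.53618277e-01  3.01018227e-01 -4.58110242e-04]
 [ 3.01018540e-01  9.53617798e-01 -9.66115167e-04]
 [ 1.46043806e-04 -1.05920476e-03 -9.99999428e-01]]
```

View pics/top0.png

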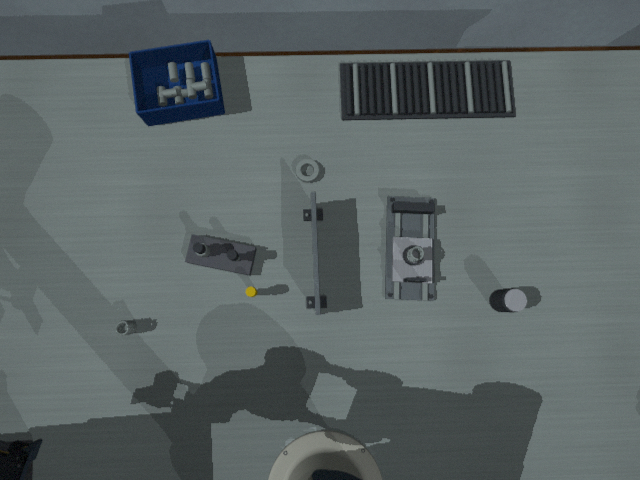

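View pics/side0.png

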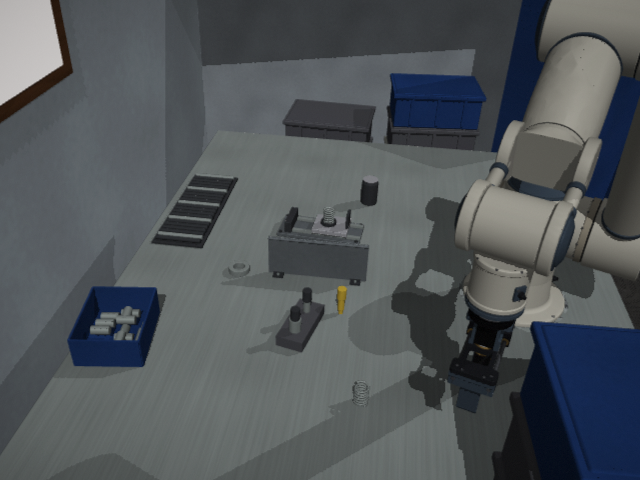

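Top view: the rack is at (222,254) with pins at about (199,248) and (233,253). The yellow look-alike is at (251,292), the guard runs (313,192)–(319,312), the fixture is at (412,248) and the spring at (414,254). The other objects are the ring (307,169), tin (512,300) and loose spring (126,327). I'll enlarge the rack and fixture next.

Run:
```python
import cv2,numpy as np
t=cv2.imread("pics/top0.png");s=cv2.imread("pics/side0.png")
def crop(i,x,y,w,h,k):
    o=cv2.resize(i[y:y+h,x:x+w],None,fx=k,fy=k,interpolation=cv2.INTER_CUBIC)
    o=cv2.convertScaleAbs(o,alpha=1.7,beta=10)
    for a in range(0,w,10):cv2.putText(o,str(x+a),(a*k,8),0,.3,(0,255,255)) if a%20==0 else 0;cv2.line(o,(a*k,10),(a*k,14),(0,255,255))
    for b in range(10,h,10):cv2.putText(o,str(y+b),(0,b*k+4),0,.3,(0,255,255))
    return o
a=crop(t,180,225,80,60,5);b=crop(t,380,190,66,120,5);c=crop(s,270,280,80,75,5);
o=np.zeros((600,800,3),np.uint8);o[:300,:400]=a;o[:600,420:750]=b;o[300:600,:400]=crop(s,270,283,80,60,5)
cv2.imwrite("pics/c1.png",o)
cv2.imwrite("pics/c2.png",np.hstack([crop(s,260,200,130,90,6)]))
```

```text
(no output)
```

View pics/c1.png

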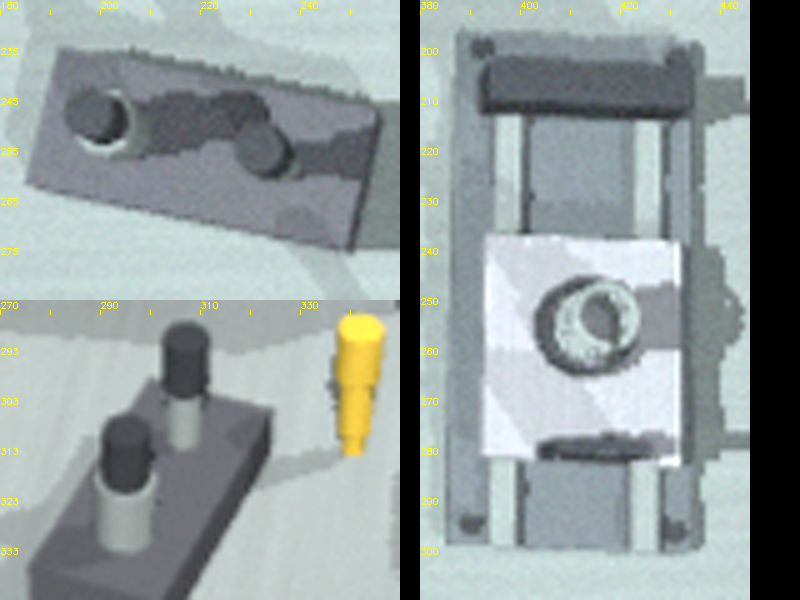

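View pics/c2.png

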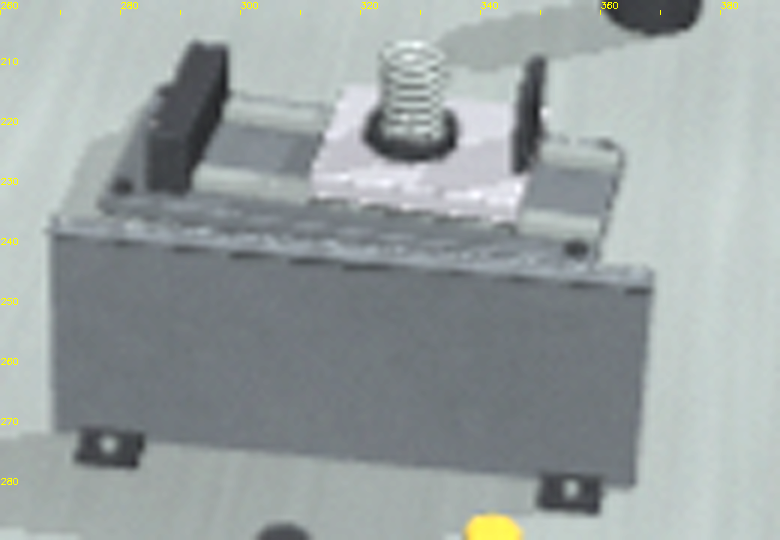

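The side crop shows that the pin at side (306,290) has the narrow shank; in the top view it is the right-hand one at (232,254). The stout one, with the wide pale shank, is at side (295,305), top (199,248). The yellow one stands outside the rack. The slim pin is therefore the right-hand one in the top view.

```bash
cat > h.py <<'E'
from rig import arm
import numpy as np, cv2
def ray(n,u,v):
    c=arm.get_calibration(n);K=c["intrinsics"];T=np.array(c["cam_to_world"])
    return T[:3,3],T[:3,:3]@np.linalg.solve(np.array(K),[u,v,1.])
def onz(n,u,v,z):
    o,d=ray(n,u,v);return o+d*(z-o[2])/d[2]
def proj(n,p):
    c=arm.get_calibration(n);T=np.linalg.inv(np.array(c["cam_to_world"]));q=np.array(c["intrinsics"])@(T[:3,:3]@p+T[:3,3]);return q[:2]/q[2]
def down(xdir):  # tool pointing down, tool x along xdir (level)
    x=np.array([*xdir[:2],0.]);x/=np.linalg.norm(x);z=np.array([0,0,-1.]);return np.stack([x,np.cross(z,x),z],1)
E
python3 - <<'E'
from h import *
np.set_printoptions(precision=4,suppress=True)
def T(cx,cy,x0,y0,ox=0):return x0+(cx-ox+.5)/5-.5,y0+(cy+.5)/5-.5
bed=np.array([onz("top",*T(*p,380,190,420),.012) for p in[(457,35),(703,42),(693,550),(447,542)]])
print("bed",bed,"centre",bed.mean(0)); ax=(bed[0]+bed[1]-bed[2]-bed[3]);ax/=np.linalg.norm(ax);print("axis",ax)
print("len",np.linalg.norm(bed[0]-bed[3]),np.linalg.norm(bed[0]-bed[1]))
print("spring top/side",onz("top",416.2,252,.09),onz("side",327.9,207.9,.09))
print("plate top edge top/side",onz("top",*T(610,443,380,190,420),.082),onz("side",260+537/6,200+62/6,.082))
rk=np.array([onz("top",*T(*p,180,225),.03) for p in[(60,47),(378,103),(352,250),(25,182)]])
c=rk.mean(0);e=rk[1]-rk[0]+rk[2]-rk[3];e/=np.linalg.norm(e);print("rack",c,e,np.linalg.norm(rk[0]-rk[1]),"holes",c+.04*e,c-.04*e)
print("slim top/side",onz("top",232,253.8,.097),onz("side",307,288.7,.097))
print("stout top",onz("top",*T(95,117,180,225),.097))
print("guard",onz("top",313,192,.12),onz("top",319,312,.12))
print("tin,ring,lspring",onz("top",515,299,.09),onz("top",307,170,.018),onz("top",124,327,.055))
E
```

```text
bed [[ 0.6978 -0.1793  0.012 ]
 [ 0.6912 -0.3048  0.012 ]
 [ 0.4351 -0.2823  0.012 ]
 [ 0.4422 -0.1612  0.012 ]] centre [ 0.5666 -0.2319  0.012 ]
axis [ 0.9969 -0.0789  0.    ]
len 0.2562034397624834 0.12566170979941663
spring top/side [ 0.5448 -0.2261  0.09  ] [ 0.5454 -0.2249  0.09  ]
plate top edge top/side [ 0.4845 -0.2275  0.082 ] [ 0.4789 -0.2359  0.082 ]
rack [0.5599 0.2394 0.03  ] [-0.2137 -0.9769  0.    ] 0.15889420347409478 holes [0.5513 0.2003 0.03  ] [0.5684 0.2785 0.03  ]
slim top/side [0.5504 0.1999 0.097 ] [0.5487 0.1992 0.097 ]
stout top [0.5657 0.2764 0.097 ]
guard [0.6859 0.0107 0.12  ] [0.4135 0.0046 0.12  ]
tin,ring,lspring [ 0.4306 -0.447   0.09  ] [0.7706 0.0226 0.018 ] [0.3907 0.4566 0.055 ]
```

```bash
cat > push.py <<'E'
from h import *
ax=np.array([.9969,-.0789,0]);sp=np.array([.5451,-.2255,0]);R=down(ax)
print(arm.solve_ik([.42,-.216,.2],R), arm.solve_ik([.42,-.216,.2],down(-ax)))
plate=sp-.065*ax
p0=plate-.045*ax
arm.grip(0.0)
arm.move_to([*p0[:2],.20],down(-ax)); R=down(-ax)
arm.move_l([*p0[:2],.05],R,feed=.15)
f0=np.array(arm.current_force());print("t",arm.current_t(),"w",arm.current_width(),"f0",f0)
d=.020
arm.move_l([*(p0+d*ax)[:2],.05],R,feed=.08)
while d<.13:
    d+=.003; arm.move_l([*(p0+d*ax)[:2],.05],R,feed=.04)
    f=(np.array(arm.current_force())-f0)@ax
    print(round(d,4),round(f,1),end="; ")
    if f<-14: break
print("\nt",arm.current_t(),arm.current_ee_pos(),"travel from plate est",d-.045+.016)
E
python3 push.py
```

```text
[-3.44658346e+01  1.70299384e+01  9.89879542e+01 -2.54444375e-14
  6.39821074e+01  6.00594270e+01] [-3.44658346e+01  1.70299384e+01  9.89879542e+01 -2.54444375e-14
  6.39821074e+01 -1.19940573e+02]
t 5.6 w 0.000634853892608283 f0 [-0.29095252  0.25928023  0.20414082]
0.023 -0.2; 0.026 0.4; 0.029 -0.7; 0.032 0.2; 0.035 -1.7; 0.038 0.3; 0.041 -0.2; 0.044 -1.0; 0.047 -0.1; 0.05 -0.6; 0.053 -0.8; 0.056 0.0; 0.059 -0.7; 0.062 -0.4; 0.065 -1.3; 0.068 -0.8; 0.071 -0.2; 0.074 -0.8; 0.077 -0.4; 0.08 -0.7; 0.083 -0.7; 0.086 -1.2; 0.089 -2.1; 0.092 -21.4; 
t 12.0 [ 0.52423668 -0.22364501  0.04985618] travel from plate est 0.06300000000000006
```

```bash
cat > grab.py <<'E'
from h import *
R=np.array(arm.current_tool_rot());p=np.array(arm.current_ee_pos())
ax=np.array([.9969,-.0789,0]);R=down(-ax)
b=p-.03*ax
arm.move_l([b[0],b[1],.05],R,feed=.12); arm.move_l([b[0],b[1],.22],R,feed=.25)
e=np.array([.2137,.9769,0]);s=[.5505,.1999]
c=[(q,down(k*e)) for k in(1,-1) if (q:=arm.solve_ik([*s,.2],down(k*e))) is not None]
q,Rg=min(c,key=lambda t:abs(t[0][5])); print(q)
arm.move_to([*s,.22],Rg); arm.grip(.06)
cv2.imwrite("pics/w1.png",arm.snapshot("wrist")[:,:,::-1]); cv2.imwrite("pics/t1.png",arm.snapshot("top")[:,:,::-1]);cv2.imwrite("pics/s1.png",arm.snapshot("side")[:,:,::-1])
print(arm.current_t(),arm.current_width(),arm.current_ee_pos())
t=cv2.imread("pics/t1.png")[190:310,380:446];s=cv2.imread("pics/s1.png")[200:260,270:370]
o=np.zeros((600,800,3),np.uint8);o[:600,:330]=cv2.resize(t,None,fx=5,fy=5,interpolation=2)
o[:270,340:790]=cv2.resize(s,(450,270),interpolation=2)
o[280:600,340:767]=cv2.resize(cv2.imread("pics/w1.png"),(427,320))
cv2.imwrite("pics/c3.png",cv2.convertScaleAbs(o,alpha=1.6,beta=10))
E
python3 grab.py
```

```text
[ 1.41164576e+01  2.58960977e+01  8.38453599e+01 -2.54444375e-14
  7.02585424e+01  2.64557198e+01]
16.625 0.06019265081837004 [0.55051591 0.19989562 0.2199733 ]
```

View pics/c3.png

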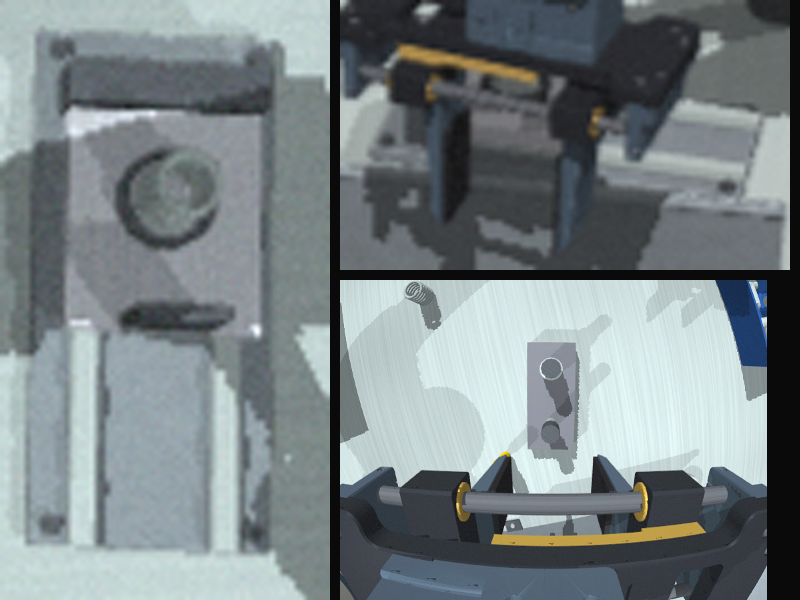

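The carriage sits against the stop. The spring's top centre is now at about top (416.0,226.4). In the wrist view the slim head is centred between the jaws at about (316,216). I'll work out both positions, then grasp.

```bash
cat > grasp.py <<'E'
from h import *
np.set_printoptions(precision=4,suppress=True)
print("spring now",onz("top",416,226.4,.09),"pred by push",np.array(arm.current_ee_pos())*0+[.52424,-.22365,.09]+(.016+.065)*np.array([.9969,-.0789,0]))
c=arm.get_calibration("wrist");K=np.array(c["intrinsics"]);T=np.array(c["cam_to_world"])
d=np.array([316.5,216])-K[:2,2];r=np.hypot(*d);th=r/K[0,0];v=T[:3,:3]@np.r_[np.sin(th)*d/r,np.cos(th)]
print("slim by wrist",T[:3,3]+v*(.097-T[2,3])/v[2])
R=np.array(arm.current_tool_rot());s=[.5505,.1999]
arm.move_l([*s,.062],R,feed=.15)
arm.grip(0.0); print("w",arm.current_width(),arm.current_force(),arm.current_t())
arm.move_l([*s,.215],R,feed=.12); print("w",arm.current_width(),arm.current_force(),arm.current_t())
E
python3 grasp.py
```

```text
spring now [ 0.6053 -0.2293  0.09  ] pred by push [ 0.605 -0.23   0.09 ]
slim by wrist [0.5524 0.2152 0.097 ]
w 0.023448205624571984 [-0.5377  0.345   1.2488] 18.475
w 0.023093848368734647 [ 0.2973 -0.5562 -2.036 ] 19.9
```

Run:
```python
from h import *
R=np.array(arm.current_tool_rot());h=[.6053,-.2295,.19]
arm.move_l([*h[:2],.215],R,feed=.2); arm.move_l(h,R,feed=.1); arm.sleep(.3)
w=arm.snapshot("wrist")[:,:,::-1];s=arm.snapshot("side")[:,:,::-1]
cv2.imwrite("pics/w2.png",w);cv2.imwrite("pics/s2.png",s)
print(arm.current_ee_pos(),arm.current_width(),arm.current_t())
q=proj("side",np.array([*h[:2],.143]));q2=proj("side",np.array([*h[:2],.09]));print("nose/mouth expected side px",q,q2)
x,y=int(q[0])-33,int(q[1])-42
o=np.zeros((600,800,3),np.uint8);o[:600,:400]=cv2.resize(s[y:y+100,x:x+67],(400,600),interpolation=2)
o[:300,400:]=cv2.resize(w,(400,300))
o[300:,400:]=cv2.resize(w[180:480,120:520],(400,300))
print(x,y);cv2.imwrite("pics/c4.png",cv2.convertScaleAbs(o,alpha=1.6,beta=10))
```

```text
[ 0.60540889 -0.22955806  0.19029452] 0.023669244968719146 23.0167
nose/mouth expected side px [309.34915781 190.36855237] [308.94716418 205.41426757]
276 148
```

View pics/c4.png

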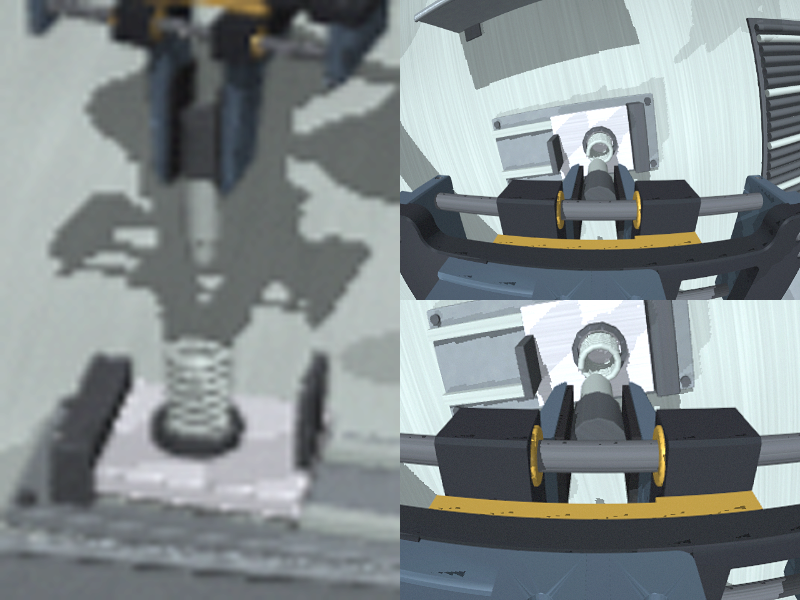

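Side view: the nose is at about (309.7,190.4) and the mouth at about (308.5,205.3), both within 1 px of prediction, and the pin is upright. I'll lower to about 12 mm above and check with overlays.

```bash
cat > chk.py <<'E'
from h import *
import sys
tag=sys.argv[1]; zt=float(sys.argv[2]); dx,dy=map(float,sys.argv[3:5])
R=np.array(arm.current_tool_rot());p=np.array(arm.current_ee_pos())
f0=np.array(arm.current_force())
arm.move_l([p[0]+dx,p[1]+dy,zt],R,feed=.05); arm.sleep(.4)
p=np.array(arm.current_ee_pos()); cw=arm.get_calibration("wrist")
w=arm.snapshot("wrist")[:,:,::-1].copy();s=arm.snapshot("side")[:,:,::-1].copy()
print(p,np.array(arm.current_force())-f0,arm.current_width(),arm.current_t())
def pw(q):
    T=np.linalg.inv(np.array(cw["cam_to_world"]));K=np.array(cw["intrinsics"]);c=T[:3,:3]@q+T[:3,3];r=np.hypot(c[0],c[1]);th=np.arctan2(r,c[2]);return K[:2,2]+K[0,0]*th*c[:2]/r
a=np.linspace(0,2*np.pi,60);circ=lambda c,r:[np.array([c[0]+r*np.cos(t),c[1]+r*np.sin(t),c[2]]) for t in a]
nose=np.array([p[0],p[1],p[2]-.047]);mouth=np.array([.6053,-.2295,.09])
def view(img,f,k,wd,ht):
    m=(f(nose)+f(mouth))/2;x0,y0=(m-[wd/2,ht/2]).astype(int)
    c=cv2.resize(img[y0:y0+ht,x0:x0+wd],None,fx=k,fy=k,interpolation=2);c=cv2.convertScaleAbs(c,alpha=1.5,beta=10);pl=c.copy()
    for cc,r,col in((nose,.006,(0,0,255)),(mouth,.017,(0,255,0)),(mouth,.012,(0,200,255)),(nose+[0,0,.082],.012,(255,0,255))):
        cv2.polylines(c,[np.int32([((f(q)-[x0,y0]+.5)*k-.5)*8 for q in circ(cc,r)])],True,col,1,0,3)
    return np.hstack([pl,c])
A=view(w,pw,5,80,60);B=view(s,lambda q:proj("side",q),7,56,42)
o=np.zeros((600,800,3),np.uint8);o[:300,:800]=A;o[300:594,:784]=B
cv2.imwrite(f"pics/{tag}.png",o)
E
python3 chk.py c5 .148 0 0
```

```text
[ 0.60545784 -0.22956037  0.14811538] [-0.49307816  0.0334864  -0.08438149] 0.023264281955215814 24.5083
```

View pics/c5.png

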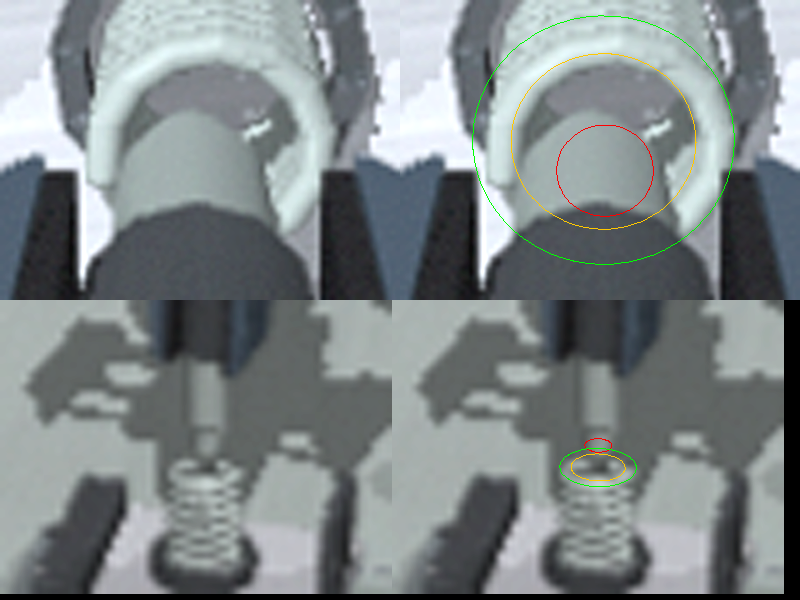

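```bash
cat >> chk.py <<'E'
m=(pw(nose)+pw(mouth))/2;x0,y0=(m-[40,30]).astype(int)
for oy in(0,.003,.006):
  for nm,r,dz in(("nose",.006,0),("shoulder",.009,.015),("shanktop",.009,.05),("headbot",.012,.05)):
    u=np.array([(pw(q)-[x0,y0]+.5)*5-.5 for q in circ(nose+np.array([0,oy,dz]),r)]);print(oy,nm,"x",u[:,0].min().round(),u[:,0].max().round(),"ytop",u[:,1].min().round())
u=np.array([(pw(q)-[x0,y0]+.5)*5-.5 for q in circ(nose+np.array([.005,0,0]),.006)]);print("dx5",u.mean(0))
E
python3 chk.py c6 .148 0 0
```

```text
[ 0.60543883 -0.22955531  0.14802158] [0.90282782 0.22546947 0.62273945] 0.02365463288367228 25.2583
0 nose x 156.0 253.0 ytop 125.0
0 shoulder x 128.0 282.0 ytop 140.0
0 shanktop x 115.0 297.0 ytop 252.0
0 headbot x 84.0 327.0 ytop 223.0
0.003 nose x 151.0 248.0 ytop 102.0
0.003 shoulder x 122.0 277.0 ytop 115.0
0.003 shanktop x 108.0 291.0 ytop 223.0
0.003 headbot x 77.0 321.0 ytop 194.0
0.006 nose x 146.0 243.0 ytop 79.0
0.006 shoulder x 116.0 272.0 ytop 91.0
0.006 shanktop x 101.0 285.0 ytop 195.0
0.006 headbot x 70.0 316.0 ytop 165.0
dx5 [244.94511369 162.30373149]
```

The wrist view shows the pin held 2 mm to +y and 1 mm to −x of the tool axis. The mouth lies about 1 mm to −y and 0.7 mm to +x of my estimate. The side view agrees in sign, so I'll correct by (+1.6, −2.9) mm and re-check.

```bash
python3 chk.py c7 .148 .0016 -.0029 | head -1
```

```text
[ 0.6070064  -0.23239854  0.14802099] [-0.1739446   0.42073832 -0.47438931] 0.023332695398800375 26.0083
```

View pics/c7.png

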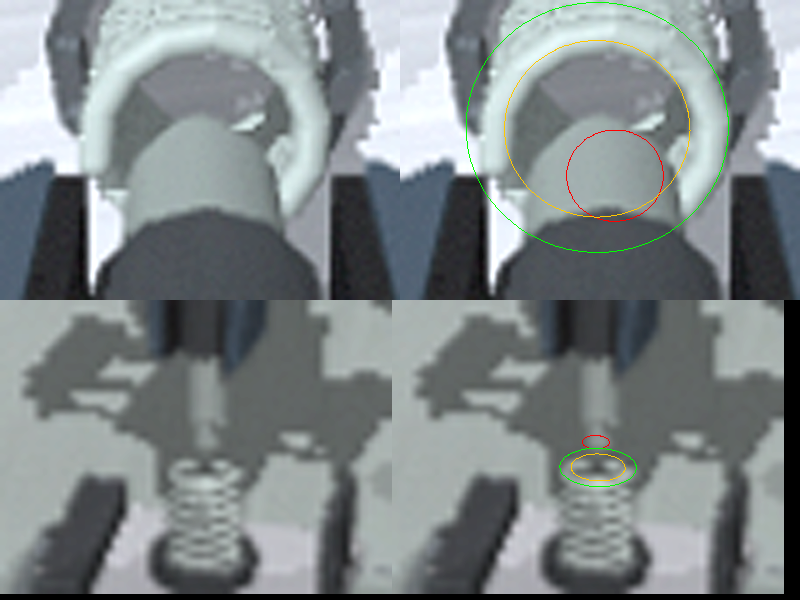

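The wrist view puts the nose within about 1 mm of the spring axis, and the nose is about 11 mm above the mouth. Handing in.

```bash
python3 -c "
from rig import arm
print(arm.current_t(),arm.current_width(),arm.current_force());arm.sign_off()"
```

```text
26.0083 0.023332695398800375 [ 0.3921073   0.65643683 -2.31863837]
the job is handed in; nothing more can be done
```

I handed the job in at 26 s of the 64 s allowed, with the slim pin held over the spring. `sign_off` gives no verdict, so what follows is from my own checks.

**What I did**
- **Carriage:** I pushed it with closed fingers for about 63 mm, until the force jumped to 21 N at the stop. The next picture shows it against the stop block.
- **Pin:** I gripped the slim pin by its head, lifted it, and carried it over the guard in a straight line with its nose at about z 0.168 m, by dead reckoning. I did not measure guard contact during the crossing.

**Last checks**
- **Grip:** The finger opening was 23.3 mm on the 24 mm head. The wrist force was about −2.3 N, which matches the pin's weight, and I saw no sign of other contact.
- **Position:** The nose is about 11 mm above the spring's top. In the wrist view it is within about 1 mm of the spring's axis, after I corrected a 3.3 mm offset. The pin looks upright in both views.

**What disagreed or was not checked**
- **Early wrist reading:** Before the grasp, a rough wrist-camera reading put the pin about 15 mm further in y than the top and side views. The grasp showed it was only about 2 mm off.
- **Drag:** The force readings between push steps did not clearly show the 4 N drag. I relied on the sharp rise at the stop.
- **Bystanders:** I did not re-measure the stout pin, tin, ring gauge or loose spring at the end. By plan the arm stayed clear of them.

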